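# Load the ring block into the engraving station and close its guard

## Task

Lift the station's hinged clear guard well up out of the way, take the walnut block that has the ring standing on it and seat it fully home in the nest on the sloping bed, with its ring end uphill. Let go of it, then lower the guard with control, without slamming it, until it is fully closed, leaving the other things on the bench where they are.

Things in the scene. Friction and masses are not known exactly. Their poses are not given: they have to be found in the camera images.
- block_center (a point): Loose walnut block, 80 mm long (its x) x 48 mm wide (its y) x 34 mm high (its z), about 110 g, lying flat on a cork mat; this point is the block's centre (17 mm above its underside). A brass-coloured ring stands upright on its top near the +x end. Its +x points away from the robot, turned up to 95 deg either way.
- ring (a point): The ring, 23 mm across and 4 mm thick, upright in a slot in the block's top, 26 mm from the block's centre along its +x, ring plane across the block; it reaches 15 mm above the block's top. This point is 6 mm above the top of the block, in the middle of the ring.
- block: The same block; origin at the centre of its underside, axes as for block_center.
- nest_center (a point): Nest on the station's sloping bed: where the block's centre lies when seated (17 mm above the bed). x points uphill (rising 0.5 rad = 29 deg away from the robot), y across, z the bed's normal. Its rim is 14 mm high: 8 mm thick end stops (3 mm clearance at each end) and 20 mm long corner rails (2.5 mm clearance each side), with a 46 mm finger gap in each long side.
- guard (a joint): Angle of the hinged clear guard in rad: 0 closed (parallel to the bed and 60 mm above it, on the side walls), grows as it is lifted, stop at 1.9. The hinge is stiff with friction (0.4 N m): the guard stays at any angle where it is left; moving it takes about 4 N at the handle. It starts closed or up to 0.4 rad ajar.
- guard_hinge (a point): Middle of the guard's hinge axis, at the top of the bed's rear end, fixed in the station; its y is the hinge axis and its x and z are the same as those of the nest (uphill and bed normal). At guard angle q the handle lies at 185 mm x (-cos q along x, +sin q along z) from here.
- guard_handle (a point): Centre of the guard's handle: a round steel bar 10 mm thick, 98 mm long, parallel to the hinge (its y), held by two 8 mm arms 45 mm either side of its centre, 35 mm in front of the clear panel's edge (panel 172 mm wide, 4 mm thick). x points along the panel to the hinge, z out of its upper face. Free space above, below and either side of the bar.
- station: Engraving station, fixed, on the left or right of the bench; origin on the bench under it, x from its open front to its rear. Round the nest's centre the bed has 56 mm high walls 78 mm to each side and 79 mm uphill, a 20 mm high front wall 57 mm downhill, and a stylus 42 mm above the bed with its tip 59 mm uphill. A 150 mm high white housing stands behind.
- mat: Cork mat 250 x 260 x 4 mm, fixed on the bench; origin at the centre of its underside. The block and three neighbours stand on it, in any order.
- plain_block: Bystander on the mat: smaller walnut block 56 x 44 x 30 mm without a ring; origin at the centre of its underside.
- ring_cone: Bystander on the mat: wooden cone, 44 mm across and 60 mm high; origin at the centre of its underside.
- paste_jar: Bystander on the mat: white jar, 50 mm across and 45 mm high; origin at the centre of its underside.
- mallet: Bystander: hammer 240 mm long lying on the bench.
- file: Bystander: hand tool with a handle, 200 mm long, lying on the bench.
- brush_cup: Bystander: white ceramic cup, 72 mm across and 90 mm high, standing at the back of the bench; origin at the centre of its underside.
Mind the look-alikes: they are no part of the job. Leave any pink or purple look-alike of the block alone.

How it is judged (in metres and radians):
On the way, in this order (a step that is already met when the one before it is completed fails the run):
1. the guard is lifted well up (more than 0.9 rad) (value of joint guard above 0.9 rad), for 0.2 s.
2. with the guard up, the block is seated in the nest, ring end uphill, and let go (distance between block_center and nest_center below 0.007 m and angle between the z axis of block_center and the z axis of nest_center, either way round below 0.09 rad and x of ring in the frame of nest_center above 0.015 m and contact force between the fingers and block below 0.3 N and value of joint guard above 0.7 rad), for 0.2 s.
At the end, for the whole second after the job is handed in: The block rests released in the nest: its centre within 7 mm of the nest's centre, parallel to the bed within 0.09 rad, the ring more than 15 mm uphill of the nest's centre; the guard is closed to within 0.04 rad; all is at rest (distance between block_center and nest_center below 0.007 m and angle between the z axis of block_center and the z axis of nest_center, either way round below 0.09 rad and x of ring in the frame of nest_center above 0.015 m and contact force between the fingers and block below 0.3 N and value of joint guard below 0.04 rad and linear speed of block below 0.02 m/s); the robot touches nothing.
It fails at once if a bystander is moved more than 30 mm (distance of any of plain_block, ring_cone, paste_jar, mallet, file, brush_cup from where it was at the start of the episode above 0.03 m).
It fails at once if the guard is slammed (closing faster than 3 rad/s) (velocity of joint guard below -3 rad/s).
It also fails if it takes over 70 s, if anything falls off the work surface, if the arm or the gripper's body presses on something with over 40 N, if the wrist force passes 120 N, or if a joint passes its speed limit or range.

## Robot

A 6-joint arm with a two-finger parallel gripper is mounted at the origin on the work surface. World frame = base frame: x ahead of the robot, y to its left, z up, the work surface at z = 0. Lengths are in m, angles in degrees, forces in N, time in s.
With the tool pointing down it reaches from about 0.3 to 0.75 m from the base axis. Payload 8.5 kg.
Tool frame: the origin (TCP) lies midway between the tips of the shut fingers; the grasp point (between the pads) lies 19 mm behind it (env.hold_point_z is the distance from the TCP to the grasp point, in m); z points along the fingers, y is the line along which they close (so a half turn about z gives the same grasp; the last joint's range is limited). The gripper opens to 85 mm and grips with 20 to 120 N. Pads are 22 mm wide; open, the fingers measure 114 mm over their backs; the gripper's body (76 mm by 85 mm) begins 54 mm behind the grasp point. The pads swing forward as they close: fully open they stand 13 mm farther back than shut.
Start: joints at [-82.466, 21.807, 74.336, -0, 83.858, -12.336], TCP at [0.187, -0.517, 0.231] pointing down, gripper open.
Joint ranges: [-178.18, 178.18], [-50.72, 133.34], [12.68, 142.11], [-81.47, 261.47], [9.98, 163.14], [-165.26, 165.26]. Speed limits (degrees/s): [136.94, 136.94, 180, 180, 180, 180].

## Interface

Orientations are given as a 3x3 rotation matrix whose columns are the frame's x, y, z axes.
In Python, from rig import observe, get_image, camera_info, env gives the robot as it stands.
- The arm moves only by the tool drive_tool, never from a script. Its arguments are lists of equal length, an entry for each row: "offset": the shift along the tool's x, y, z in units of 40 mm (1.0 is 40 mm), a list of three; "turn": the turn, a rotation vector about the tool's x, y, z in units of 6 degrees (1.0 is 6 degrees), a list of three; "hand": the opening, from 0 (shut) to 1 (fully open). A call has exactly 10 rows; each row shifts and turns the commanded pose from where the row before left it, along the tool's axes as they then stand; what a row does not reach is not made up. A row lasts 1/8 s, in which the tool goes at most 62.5 mm and 10.7 degrees, less where a joint would pass 70% of its speed; a pose out of reach is approached as far as the arm can. A call is refused whole if a number of a shift passes 1 or a number of a turn 1, either way. A call with a gripper value outside its range is refused whole. The fingers move at their own pace and stop on an object; "newtons" is the grip in N (left out, the last holds). Time passes only in rows, so rows that do not move let the fingers close, or fill a call up. It gives the time, the measured TCP pose, the force, the opening and the grip force at its end, in the units of the state.
- observe(): the state, without advancing time (a new reading comes with each control period).
- get_image(name): name is "scene" or "top"; returns the picture (480x640x3 uint8, blue, green, red); there is no depth.
- camera_info(name): a dict with "fx", "fy", "cx", "cy" (pixels), "world_to_cam" (4x4, takes a point from world to camera coordinates). Camera axes: x right, y down, z forward; pixel columns grow to the right and rows downward; lengths in m; the calibration is good to about 2 mm. A picture is of the moment at which its call begins. camera_info takes no time and is no camera call.
- env.close_job(): hands the job in; it is judged then, once.
The state is a dict: "time_s": time; "q": joint angles; "qvel": joint speeds; "joint_efforts": joint torques, N m; "position": TCP position; "tool_rot": TCP orientation; "ft_force": force on the tool from outside, world axes, zero at the start; "wrist_torque": the same for the moment, N m; "grip_width": finger opening in m; "gripper_force": force on a finger pad.
Only numpy, scipy, OpenCV 4.12 (cv2) and the standard library are available. Lean on these libraries where they do the work, as an engineer would, in place of code of your own. Each camera call takes 0.05 s, during which the arm holds its last target. There are 200 camera calls.

## Working session

There is one attempt and no reset: what is moved stays moved. The work goes in short steps, Python scripts to look and compute and a tool call to move; the robot and the scene stay as the last step left them, time stands still between calls to the robot, and variables do not carry over. Pictures are saved under pics/ and viewed, at most 10 in all, crops included, and the job is handed in when it is done.

Besides the shell and the picture viewer there is one more tool, called after ">>>" by a JSON object that holds its "op" and its "data". drive_tool: Moves the arm, as the interface text tells. Its arguments: {"type":"object","properties":{"offset":{"type":"array"},"turn":{"type":"array"},"hand":{"type":"array"},"newtons":{"type":"number"}},"required":["offset","turn","hand"]}

```bash
mkdir -p pics; ls
python3 - <<'E'
from rig import *
import cv2,numpy as np
for n in("scene","top"):
    cv2.imwrite(f"pics/{n}0.png",get_image(n)); c=camera_info(n); print(n,c["fx"],c["fy"],c["cx"],c["cy"]); print(np.round(c["world_to_cam"],4).tolist())
o=observe(); print(o["position"],np.round(o["tool_rot"],3).tolist(),o["grip_width"],env.hold_point_z)
E
```

```text
pics
scene 520.7483286705652 520.7483286705652 319.6898537090803 236.678831938163
[[0.83, 0.5576, -0.0163, -0.4255], [0.3087, -0.4835, -0.8191, -0.0478], [-0.4646, 0.6748, -0.5734, 1.5448], [0.0, 0.0, 0.0, 1.0]]
top 496.22806658215416 496.22806658215416 314.34539330519686 244.39419027640037
[[0.0057, -1.0, -0.005, 0.0068], [-0.9796, -0.0046, -0.2011, 0.5062], [0.201, 0.0061, -0.9796, 1.2033], [0.0, 0.0, 0.0, 1.0]]
[ 0.18692606 -0.51699816  0.23079971] [[0.94, 0.34, -0.0], [0.34, -0.94, 0.001], [0.0, -0.001, -1.0]] 0.08581581556569683 0.0187
```

View pics/scene0.png

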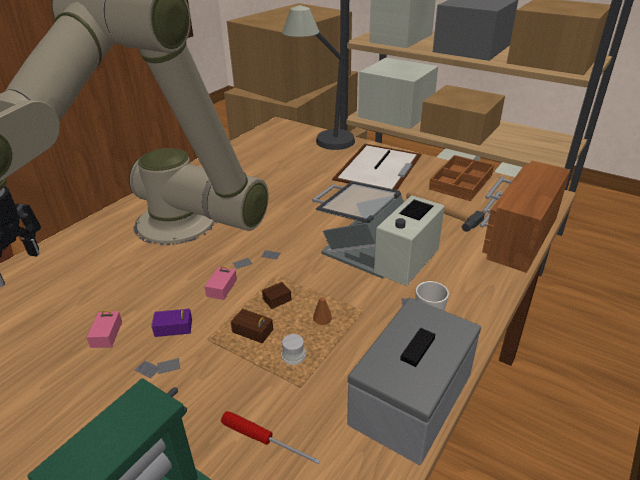

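View pics/top0.png

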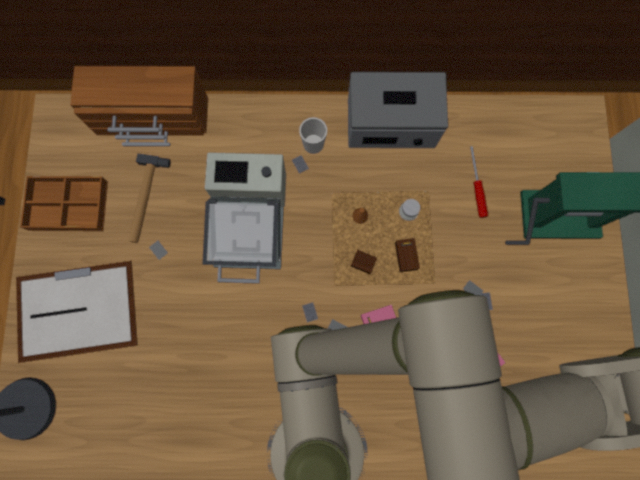

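The scene picture shows the guard ajar, with its handle at scene (328,192) and top (238,281). There are five block candidates:
- walnut with a ring, scene (252,325) / top (407,255)
- smaller plain walnut, scene (277,294) / top (364,262)
- pink, scene (220,282) and (105,329)
- purple, scene (172,322)

The walnut one with the ring fits the description. I'll confirm it in a crop.

Run:
```python
import cv2,numpy as np
s=cv2.imread("pics/scene0.png");t=cv2.imread("pics/top0.png")
f=lambda im,x,y,w,h,k:cv2.resize(im[y:y+h,x:x+w],None,fx=k,fy=k,interpolation=cv2.INTER_CUBIC)
a=np.hstack([f(t,195,145,100,75*2,4)[:,:],f(t,335,185,100,150,4)])
cv2.imwrite("pics/c1.png",a)
b=f(s,300,160,155,120,5)
cv2.imwrite("pics/c2.png",b)
```

```text
(no output)
```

View pics/c1.png

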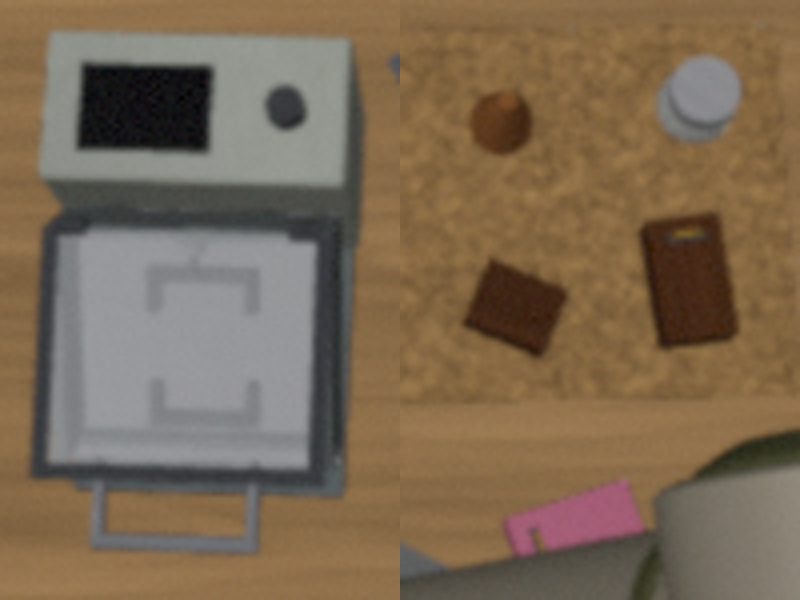

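View pics/c2.png

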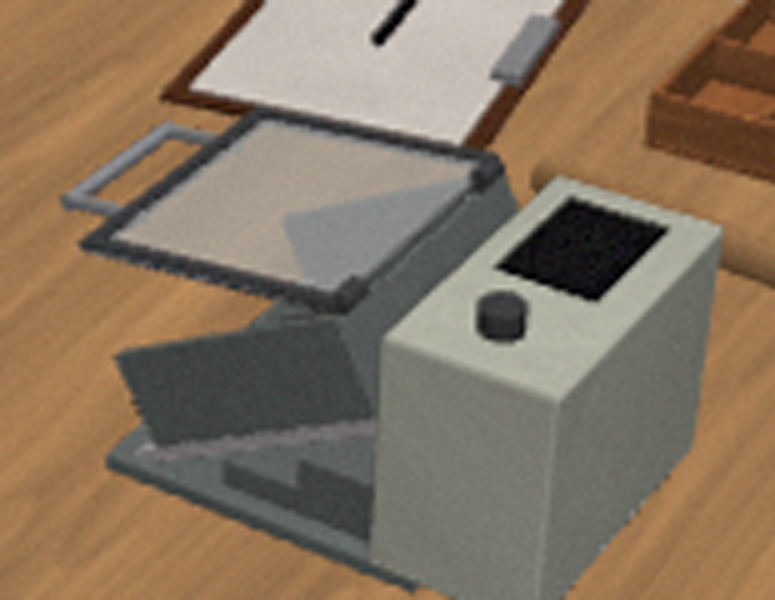

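The crop confirms it: the walnut block with the brass ring is at top (407,255), with the ring at (407,244). The nest's stops and rails show through the guard around top (246,231), and the handle ends are at top (219,280) and (258,281).

```bash
cat > h.py <<'E'
import numpy as np
from rig import *
C={n:camera_info(n) for n in("scene","top")}
def ray(n,p):
    c=C[n];M=np.array(c["world_to_cam"]);R=M[:3,:3];o=-R.T@M[:3,3]
    d=R.T@np.array([(p[0]-c["cx"])/c["fx"],(p[1]-c["cy"])/c["fy"],1]);return o,d/np.linalg.norm(d)
def plane(n,p,z):
    o,d=ray(n,p);return o+d*(z-o[2])/d[2]
def tri(ps,pt):
    o1,d1=ray("scene",ps);o2,d2=ray("top",pt)
    A=np.stack([d1,-d2],1);s=np.linalg.lstsq(A,o2-o1,rcond=None)[0]
    a,b=o1+d1*s[0],o2+d2*s[1];return (a+b)/2,np.linalg.norm(a-b)
def proj(n,P):
    c=C[n];M=np.array(c["world_to_cam"]);q=M[:3,:3]@np.asarray(P)+M[:3,3];return np.array([c["fx"]*q[0]/q[2]+c["cx"],c["fy"]*q[1]/q[2]+c["cy"]])
E
python3 - <<'E'
from h import *
np.set_printoptions(precision=4,suppress=True)
T=lambda x,y:(195+x/4-.4,145+y/4-.4); B=lambda x,y:(335+(x-400)/4-.4,185+y/4-.4); S=lambda x,y:(300+x/5-.4,160+y/5-.4)
print("camtop",ray("top",(0,0))[0])
for n,s,t in(("hL",(163,132),(95,542)),("hR",(68,200),(254,545)),("hingeL",(488,172),(68,222)),("hingeR",(350,293),(305,230)),("houseFL",(560,182),(50,32)),("houseFR",(718,232),(0,0))):
    if n!="houseFR": print(n,*tri(S(*s),T(*t)))
c=[plane("top",B(*p),.038) for p in((642,228),(718,214),(738,334),(660,348))]
print(np.array(c)); print([np.linalg.norm(c[i]-c[i-1]) for i in range(4)])
print("ring",plane("top",B(686,234),.048))
# mask
import cv2
t=get_image("top");h=cv2.cvtColor(t,cv2.COLOR_BGR2HSV);sub=np.zeros(t.shape[:2],np.uint8);sub[232:275,390:428]=1
m=((h[...,2]<85)&(sub>0)).astype(np.uint8);cs,_=cv2.findContours(m,0,1);k=max(cs,key=cv2.contourArea);r=cv2.minAreaRect(k);print(r)
P=np.array([plane("top",p,.03) for p in cv2.boxPoints(r)]);print(P,[np.linalg.norm(P[i]-P[i-1]) for i in range(4)])
for z in(.1,.15):
  print(z,[plane("top",T(*p),z) for p in((148,268),(260,268),(150,424),(260,424))])
E
```

```text
camtop [0.2539 0.0018 1.2805]
hL [0.4029 0.2319 0.1282] 0.003046868806749914
hR [0.4019 0.1391 0.1308] 0.0013497860682784714
hingeL [0.5905 0.252  0.1513] 0.0024317559742834042
hingeR [0.5867 0.1119 0.1515] 0.0011173879479338363
houseFL [0.6663 0.2384 0.1911] 0.06488394027324028
[[ 0.5171 -0.1969  0.038 ]
 [ 0.5265 -0.2458  0.038 ]
 [ 0.4489 -0.2557  0.038 ]
 [ 0.4397 -0.2062  0.038 ]]
[np.float64(0.07794212032464647), np.float64(0.04974157968640603), np.float64(0.0782284473516364), np.float64(0.05036431178162622)]
ring [ 0.5113 -0.2231  0.048 ]
((406.56756591796875, 254.90541076660156), (31.893404006958008, 19.892276763916016), 80.53767395019531)
[[ 0.5209 -0.1958  0.03  ]
 [ 0.5297 -0.2465  0.03  ]
 [ 0.4479 -0.257   0.03  ]
 [ 0.4392 -0.2069  0.03  ]] [np.float64(0.08243112883314067), np.float64(0.05152211150781196), np.float64(0.08255226939150188), np.float64(0.0508529203301975)]
0.1 [array([0.5777, 0.2135, 0.1   ]), array([0.578 , 0.1445, 0.1   ]), array([0.4799, 0.2085, 0.1   ]), array([0.4802, 0.1417, 0.1   ])]
0.15 [array([0.564 , 0.2045, 0.15  ]), array([0.5643, 0.1384, 0.15  ]), array([0.4703, 0.1997, 0.15  ]), array([0.4706, 0.1358, 0.15  ])]
```

```bash
cat > plan.py <<'E'
from h import *
from scipy.spatial.transform import Rotation as Ro
import json
def rot(z,y):  # tool z direction, tool y direction hint
    z=np.array(z,float);z/=np.linalg.norm(z);y=np.array(y,float);y-=z*(y@z);y/=np.linalg.norm(y)
    return np.stack([np.cross(y,z),y,z],1)
def plan(wps,p=None,R=None,dec=2):
    """wps: (TCP pos, R, nrows); rows printed in tool units, ten per call"""
    o=observe();p=np.array(o["position"]) if p is None else p;R=np.array(o["tool_rot"]) if R is None else R
    off=[];tu=[]
    for P,Q,n in wps:
        Q=R if Q is None else Q;P=np.asarray(P);p0=p.copy()
        for k in range(n):
            d=np.round(R.T@(P-p)/(n-k)/.04,dec)+0.;t=np.round(np.degrees(Ro.from_matrix(R.T@Q).as_rotvec())/(n-k)/6,dec)+0.
            off.append(d.tolist());tu.append(t.tolist());p=p+R@d*.04;R=R@Ro.from_rotvec(np.radians(t*6)).as_matrix()
    for i in range(0,len(off),10): print(json.dumps(off[i:i+10]),"\n ",json.dumps(tu[i:i+10]),len(off[i:i+10]))
    print("end",p.round(4),"max",np.abs(off).max(),np.abs(tu).max())
E
python3 - <<'E'
from plan import *
D=rot([0,0,-1],[1,0,0])
plan([((.40,-.2,.26),rot([0,0,-1],[.88,-.48,0]),10),((.4025,.1855,.2),D,10)],dec=1)
E
```

```text
[[0.8, -0.6, -0.1], [0.8, -0.5, -0.1], [0.8, -0.4, -0.1], [0.9, -0.4, -0.1], [0.9, -0.3, -0.1], [0.9, -0.3, 0.0], [0.9, -0.2, -0.1], [1.0, -0.1, 0.0], [1.0, 0.0, -0.1], [0.9, 0.0, 0.0]] 
  [[0.0, 0.0, -0.7], [0.0, 0.0, -0.7], [0.0, 0.0, -0.7], [0.0, 0.0, -0.7], [0.0, 0.0, -0.7], [0.0, 0.0, -0.7], [0.0, 0.0, -0.7], [0.0, 0.0, -0.7], [0.0, 0.0, -0.7], [0.0, 0.0, -0.6]] 10
[[0.8, -0.5, 0.1], [0.9, -0.4, 0.2], [0.9, -0.4, 0.1], [0.9, -0.3, 0.2], [0.9, -0.3, 0.1], [0.9, -0.2, 0.2], [1.0, -0.2, 0.1], [1.0, -0.1, 0.2], [0.9, 0.0, 0.1], [1.0, -0.1, 0.2]] 
  [[0.0, 0.0, -0.5], [0.0, 0.0, -0.5], [0.0, 0.0, -0.5], [0.0, 0.0, -0.5], [0.0, 0.0, -0.5], [0.0, 0.0, -0.5], [0.0, 0.0, -0.4], [0.0, 0.0, -0.5], [0.0, 0.0, -0.4], [0.0, 0.0, -0.5]] 10
end [0.4008 0.1864 0.1996] max 1.0 0.7
```

>>> {"op": "drive_tool", "data": {"offset": [[0.8,-0.6,-0.1],[0.8,-0.5,-0.1],[0.8,-0.4,-0.1],[0.9,-0.4,-0.1],[0.9,-0.3,-0.1],[0.9,-0.3,0],[0.9,-0.2,-0.1],[1,-0.1,0],[1,0,-0.1],[0.9,0,0]], "turn": [[0,0,-0.7],[0,0,-0.7],[0,0,-0.7],[0,0,-0.7],[0,0,-0.7],[0,0,-0.7],[0,0,-0.7],[0,0,-0.7],[0,0,-0.7],[0,0,-0.6]], "hand": [0.33,0.33,0.33,0.33,0.33,0.33,0.33,0.33,0.33,0.33], "newtons": 25}}

```text
time_s: 1.4
position: [0.4, -0.1989, 0.2595]
tool_rot: [[0.479, 0.878, 0.0], [0.878, -0.479, -0.0], [0.0, 0.0, -1.0]]
ft_force: [-0.2, -0.2, -0.2]
grip_width: 0.0282
gripper_force: 0.0
```

>>> {"op": "drive_tool", "data": {"offset": [[0.8,-0.5,0.1],[0.9,-0.4,0.2],[0.9,-0.4,0.1],[0.9,-0.3,0.2],[0.9,-0.3,0.1],[0.9,-0.2,0.2],[1,-0.2,0.1],[1,-0.1,0.2],[0.9,0,0.1],[1,-0.1,0.2]], "turn": [[0,0,-0.5],[0,0,-0.5],[0,0,-0.5],[0,0,-0.5],[0,0,-0.5],[0,0,-0.5],[0,0,-0.4],[0,0,-0.5],[0,0,-0.4],[0,0,-0.5]], "hand": [0.33,0.33,0.33,0.33,0.33,0.33,0.33,0.33,0.33,0.33]}}

```text
time_s: 2.65
position: [0.401, 0.1873, 0.1992]
tool_rot: [[-0.003, 1.0, 0.0], [1.0, 0.003, 0.0], [-0.0, 0.0, -1.0]]
ft_force: [1.7, 0.1, -0.4]
grip_width: 0.0279
gripper_force: 0.0
```

>>> {"op": "drive_tool", "data": {"offset": [[0,0.02,0.5],[0,0.02,0.5],[0,0,0.5],[0,0,0.4],[0,0,0.3],[0,0,0],[0,0,0],[0,0,0],[0,0,0],[0,0,0]], "turn": [[0,0,0],[0,0,0],[0,0,0],[0,0,0],[0,0,0],[0,0,0],[0,0,0],[0,0,0],[0,0,0],[0,0,0]], "hand": [0.33,0.33,0.33,0.33,0.33,0.33,0,0,0,0]}}

```text
time_s: 3.9
position: [0.4033, 0.1861, 0.1118]
tool_rot: [[-0.001, 1.0, 0.002], [1.0, 0.001, 0.0], [0.0, 0.002, -1.0]]
ft_force: [5.2, 0.2, 0.4]
grip_width: 0.0091
gripper_force: 24.7
```

Run:
```python
from plan import *
D=rot([0,0,-1],[1,0,0]);H=np.array([.5872,.182,.150])
w=[]
for a in np.radians(np.linspace(-6,70,21)[1:]): w.append((H+[-.185*np.cos(a),.0037*np.cos(a),.185*np.sin(a)-.0187],D,1))
plan(w)
```

```text
[[-0.01, -0.02, -0.31], [0.0, 0.0, -0.31], [0.0, 0.01, -0.3], [0.0, 0.04, -0.31], [0.0, 0.06, -0.3], [0.0, 0.08, -0.29], [-0.01, 0.1, -0.29], [0.0, 0.12, -0.29], [0.0, 0.13, -0.27], [0.0, 0.16, -0.27]] 
  [[0.02, 0.0, 0.01], [0.0, 0.0, 0.0], [0.0, 0.0, 0.0], [0.0, 0.0, 0.0], [0.0, 0.0, 0.0], [0.0, 0.0, 0.0], [0.0, 0.0, 0.0], [0.0, 0.0, 0.0], [0.0, 0.0, 0.0], [0.0, 0.0, 0.0]] 10
[[-0.01, 0.17, -0.25], [0.0, 0.19, -0.24], [-0.01, 0.2, -0.23], [0.0, 0.22, -0.22], [0.0, 0.23, -0.2], [-0.01, 0.24, -0.19], [0.0, 0.26, -0.16], [-0.01, 0.27, -0.15], [0.0, 0.27, -0.14], [-0.01, 0.29, -0.11]] 
  [[0.0, 0.0, 0.0], [0.0, 0.0, 0.0], [0.0, 0.0, 0.0], [0.0, 0.0, 0.0], [0.0, 0.0, 0.0], [0.0, 0.0, 0.0], [0.0, 0.0, 0.0], [0.0, 0.0, 0.0], [0.0, 0.0, 0.0], [0.0, 0.0, 0.0]] 10
end [0.524  0.1833 0.3051] max 0.31 0.02
```

>>> {"op": "drive_tool", "data": {"offset": [[0,-0.02,-0.31],[0,0,-0.31],[0,0.01,-0.3],[0,0.04,-0.31],[0,0.06,-0.3],[0,0.08,-0.29],[-0.01,0.1,-0.29],[0,0.12,-0.29],[0,0.13,-0.27],[0,0.16,-0.27]], "turn": [[0,0,0],[0,0,0],[0,0,0],[0,0,0],[0,0,0],[0,0,0],[0,0,0],[0,0,0],[0,0,0],[0,0,0]], "hand": [0,0,0,0,0,0,0,0,0,0]}}

```text
time_s: 5.15
position: [0.4307, 0.1855, 0.2282]
tool_rot: [[-0.001, 1.0, 0.001], [1.0, 0.001, -0.0], [-0.0, 0.001, -1.0]]
ft_force: [11.4, -1.2, -12.3]
grip_width: 0.009
gripper_force: 25.1
```

>>> {"op": "drive_tool", "data": {"offset": [[0,0.2,-0.25],[0,0.2,-0.24],[-0.01,0.2,-0.23],[0,0.22,-0.22],[0,0.23,-0.2],[-0.01,0.24,-0.19],[0,0.26,-0.16],[-0.01,0.27,-0.15],[0,0.27,-0.14],[-0.01,0.29,-0.11]], "turn": [[0,0,0],[0,0,0],[0,0,0],[0,0,0],[0,0,0],[0,0,0],[0,0,0],[0,0,0],[0,0,0],[0,0,0]], "hand": [0,0,0,0,0,0,0,0,0,0]}}

```text
time_s: 6.4
position: [0.5246, 0.1836, 0.3061]
tool_rot: [[-0.001, 1.0, -0.0], [1.0, 0.001, -0.001], [-0.001, -0.0, -1.0]]
ft_force: [-6.0, -5.8, 4.2]
grip_width: 0.0091
gripper_force: 25.0
```

>>> {"op": "drive_tool", "data": {"offset": [[0,0,0],[0,0,0],[0,0,-0.6],[0,0,-0.8],[0,0,-0.8],[-0.8,-1,0],[-0.8,-1,0],[-0.8,-1,0.2],[-0.8,-1,0.2],[-0.8,-0.8,0.2]], "turn": [[0,0,0],[0,0,0],[0,0,0],[0,0,0],[0,0,0],[0,0,0.5],[0,0,0.5],[0,0,0.5],[0,0,0.5],[0,0,0.5]], "hand": [0.33,0.33,0.33,0.33,0.33,0.33,0.33,0.33,0.33,0.33]}}

```text
time_s: 7.65
position: [0.3159, 0.0444, 0.3684]
tool_rot: [[0.258, 0.966, 0.001], [0.966, -0.258, 0.0], [0.0, 0.001, -1.0]]
ft_force: [0.9, -0.7, -0.5]
grip_width: 0.0278
gripper_force: 0.0
```

Run:
```python
from h import *
import cv2
s=get_image("scene");t=get_image("top");cv2.imwrite("pics/s2.png",s);cv2.imwrite("pics/t2.png",t)
f=lambda im,x,y,w,h,k:cv2.resize(im[y:y+h,x:x+w],None,fx=k,fy=k,interpolation=cv2.INTER_CUBIC)
cv2.imwrite("pics/c3.png",np.hstack([f(t,190,140,110,150,4),f(s,310,160,90,150,4)]))
```

```text
(no output)
```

View pics/c3.png

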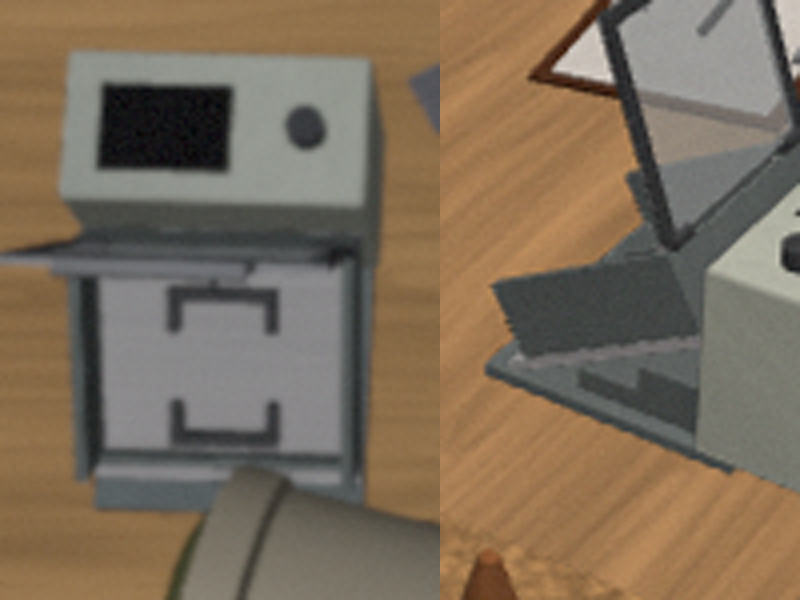

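The nest is clear, with rim outer corners at top (232,212), (259.5,212.8), (232.5,251.3) and (260,251.3). The guard stands up beyond it.

```bash
cat > st.py <<'E'
from plan import *
yw=np.radians(-1.1);X=np.array([np.cos(yw)*np.cos(.5),np.sin(yw)*np.cos(.5),np.sin(.5)]);Y=np.array([-np.sin(yw),np.cos(yw),0]);Z=np.cross(X,Y)
H=np.array([.5873,.182,.1505])
def onbed(px,h):  # top pixel to the plane h above the bed
    o,d=ray("top",px);return o+d*(((H-Z*(.060-h)-o)@Z)/(d@Z))
E
python3 - <<'E'
from st import *
np.set_printoptions(precision=4,suppress=True)
c=[onbed((190+x/4-.4,140+y/4-.4),.014) for x,y in((168,288),(278,291),(280,445),(170,445))]
print(np.array(c),[round(float(np.linalg.norm(c[i]-c[i-1])),4) for i in range(4)])
for i,j in((3,0),(2,1)): v=c[j]-c[i];print("yaw",np.degrees(np.arctan2(v[1],v[0])))
N=np.mean(c,0)+Z*.003;print("nest",N,"hinge rel",np.array([(H-N)@a for a in(X,Y,Z)]))
yb=np.radians(7);D=rot([0,0,-1],[np.sin(yb),-np.cos(yb),0]);print(D)
plan([((.484,-.226,.2),D,12),((.484,-.226,.05),D,8)],dec=2)
E
```

```text
[[0.5795 0.2147 0.0935]
 [0.5779 0.1465 0.0933]
 [0.49   0.1482 0.0453]
 [0.4898 0.2182 0.0445]] [0.1022, 0.0682, 0.1002, 0.0699]
yaw -2.2152553817960623
yaw -1.1362068247738508
nest [0.5329 0.1819 0.0718] hinge rel [0.0855 0.0011 0.043 ]
[[ 0.9925  0.1219  0.    ]
 [ 0.1219 -0.9925  0.    ]
 [ 0.      0.     -1.    ]]
[[-0.45, 0.49, 0.35], [-0.4, 0.53, 0.35], [-0.35, 0.56, 0.35], [-0.29, 0.6, 0.35], [-0.23, 0.62, 0.35], [-0.17, 0.64, 0.35], [-0.1, 0.66, 0.35], [-0.04, 0.66, 0.35], [0.03, 0.66, 0.35], [0.09, 0.66, 0.36]] 
  [[0.0, 0.0, 0.94], [0.0, 0.0, 0.94], [0.0, 0.0, 0.94], [0.0, 0.0, 0.94], [0.0, 0.0, 0.94], [0.0, 0.0, 0.95], [0.0, 0.0, 0.94], [0.0, 0.0, 0.95], [0.0, 0.0, 0.94], [0.0, 0.0, 0.95]] 10
[[0.16, 0.65, 0.35], [0.22, 0.62, 0.36], [0.0, 0.0, 0.47], [0.0, 0.0, 0.47], [0.0, 0.0, 0.47], [0.0, 0.0, 0.47], [0.0, 0.0, 0.47], [0.0, 0.0, 0.47], [0.0, 0.0, 0.46], [0.0, 0.0, 0.47]] 
  [[0.0, 0.0, 0.94], [0.0, -0.01, 0.95], [0.0, 0.0, 0.0], [0.0, 0.0, 0.0], [0.0, 0.0, 0.0], [0.0, 0.0, 0.0], [0.0, 0.0, 0.0], [0.0, 0.0, 0.0], [0.0, 0.0, 0.0], [0.0, 0.0, 0.0]] 10
end [ 0.4841 -0.226   0.0498] max 0.66 0.95
```

>>> {"op": "drive_tool", "data": {"offset": [[-0.45,0.49,0.35],[-0.4,0.53,0.35],[-0.35,0.56,0.35],[-0.29,0.6,0.35],[-0.23,0.62,0.35],[-0.17,0.64,0.35],[-0.1,0.66,0.35],[-0.04,0.66,0.35],[0.03,0.66,0.35],[0.09,0.66,0.36]], "turn": [[0,0,0.94],[0,0,0.94],[0,0,0.94],[0,0,0.94],[0,0,0.94],[0,0,0.95],[0,0,0.94],[0,0,0.95],[0,0,0.94],[0,0,0.95]], "hand": [0.82,0.82,0.82,0.82,0.82,0.82,0.82,0.82,0.82,0.82]}}

```text
time_s: 9.0
position: [0.4605, -0.1804, 0.2275]
tool_rot: [[0.949, 0.315, 0.001], [0.315, -0.949, 0.0], [0.001, 0.0, -1.0]]
ft_force: [-0.4, -0.3, -0.3]
grip_width: 0.0703
gripper_force: 0.0
```

>>> {"op": "drive_tool", "data": {"offset": [[0.16,0.65,0.35],[0.22,0.62,0.36],[0,0,0.47],[0,0,0.47],[0,0,0.47],[0,0,0.47],[0,0,0.47],[0,0,0.47],[0,0,0.46],[0,0,0.47]], "turn": [[0,0,0.94],[0,0,0.95],[0,0,0],[0,0,0],[0,0,0],[0,0,0],[0,0,0],[0,0,0],[0,0,0],[0,0,0]], "hand": [0.82,0.82,0.82,0.82,0.82,0.82,0.82,0.82,0.82,0.82]}}

```text
time_s: 10.25
position: [0.4886, -0.2245, 0.0489]
tool_rot: [[0.992, 0.125, 0.001], [0.125, -0.992, 0.0], [0.001, 0.0, -1.0]]
ft_force: [-0.7, -0.4, -1.0]
grip_width: 0.0702
gripper_force: 0.0
```

>>> {"op": "drive_tool", "data": {"offset": [[-0.12,0.02,0],[0,0,0.3],[0,0,0.3],[0,0,0.25],[0,0,0.2],[0,0,0],[0,0,0],[0,0,0],[0,0,0],[0,0,0]], "turn": [[0,0,0],[0,0,0],[0,0,0],[0,0,0],[0,0,0],[0,0,0],[0,0,0],[0,0,0],[0,0,0],[0,0,0]], "hand": [0.82,0.82,0.82,0.82,0.82,0.82,0.3,0.3,0.3,0.3], "newtons": 40}}

```text
time_s: 11.5
position: [0.4834, -0.2266, 0.0083]
tool_rot: [[0.992, 0.125, 0.001], [0.125, -0.992, -0.001], [0.001, 0.001, -1.0]]
ft_force: [-1.0, -0.6, 6.0]
grip_width: 0.0476
gripper_force: 42.4
```

```bash
cat >> st.py <<'E'
N=np.array([.533,.182,.0718]);RN=rot(-Z,-Y)
E
python3 - <<'E'
from st import *
T=N-Z*.0127-X*.0015;print(T,T+Z*.09)
plan([((.4834,-.2266,.2),None,5),((.43,-.05,.24),rot(-Z+[-.24,0,-.06],[.06,-1,0]),7),(T+Z*.09,RN,8)])
E
```

```text
[0.53777145 0.18190838 0.05993556] [0.4946311  0.18273672 0.13891799]
[[0.0, 0.0, -0.96], [0.0, 0.0, -0.96], [0.0, 0.0, -0.96], [0.0, 0.0, -0.96], [0.01, 0.01, -0.95], [-0.11, -0.65, -0.14], [-0.11, -0.65, -0.15], [-0.11, -0.65, -0.16], [-0.11, -0.64, -0.16], [-0.12, -0.64, -0.17]] 
  [[0.0, 0.0, 0.0], [0.0, 0.0, 0.0], [0.0, 0.0, 0.0], [0.0, 0.0, 0.0], [0.0, 0.0, 0.0], [-0.04, 0.34, 0.09], [-0.04, 0.34, 0.09], [-0.04, 0.34, 0.09], [-0.04, 0.33, 0.09], [-0.05, 0.34, 0.1]] 10
[[-0.11, -0.64, -0.18], [-0.12, -0.64, -0.19], [0.16, -0.72, 0.35], [0.14, -0.73, 0.35], [0.12, -0.73, 0.36], [0.11, -0.73, 0.36], [0.09, -0.73, 0.36], [0.07, -0.73, 0.36], [0.05, -0.73, 0.37], [0.03, -0.72, 0.37]] 
  [[-0.04, 0.33, 0.09], [-0.05, 0.34, 0.1], [-0.01, 0.3, 0.09], [-0.01, 0.3, 0.09], [0.0, 0.3, 0.09], [-0.01, 0.3, 0.09], [0.0, 0.3, 0.09], [-0.01, 0.3, 0.09], [0.0, 0.29, 0.1], [-0.01, 0.3, 0.09]] 10
end [0.4947 0.1826 0.1388] max 0.96 0.34
```

>>> {"op": "drive_tool", "data": {"offset": [[0,0,-0.96],[0,0,-0.96],[0,0,-0.96],[0,0,-0.96],[0,0,-0.95],[-0.11,-0.65,-0.14],[-0.11,-0.65,-0.15],[-0.11,-0.65,-0.16],[-0.11,-0.64,-0.16],[-0.12,-0.64,-0.17]], "turn": [[0,0,0],[0,0,0],[0,0,0],[0,0,0],[0,0,0],[-0.04,0.34,0.09],[-0.04,0.34,0.09],[-0.04,0.34,0.09],[-0.04,0.33,0.09],[-0.05,0.34,0.1]], "hand": [0.3,0.3,0.3,0.3,0.3,0.3,0.3,0.3,0.3,0.3]}}

```text
time_s: 12.75
position: [0.4442, -0.0991, 0.2276]
tool_rot: [[0.981, 0.074, 0.177], [0.076, -0.997, -0.003], [0.177, 0.017, -0.984]]
ft_force: [-0.2, 0.7, -0.6]
grip_width: 0.0473
gripper_force: 42.1
```

>>> {"op": "drive_tool", "data": {"offset": [[-0.11,-0.64,-0.18],[-0.12,-0.64,-0.19],[0.16,-0.72,0.35],[0.14,-0.73,0.35],[0.12,-0.73,0.36],[0.11,-0.73,0.36],[0.09,-0.73,0.36],[0.07,-0.73,0.36],[0.05,-0.73,0.37],[0.03,-0.72,0.37]], "turn": [[-0.04,0.33,0.09],[-0.05,0.34,0.1],[-0.01,0.3,0.09],[-0.01,0.3,0.09],[0,0.3,0.09],[-0.01,0.3,0.09],[0,0.3,0.09],[-0.01,0.3,0.09],[0,0.29,0.1],[-0.01,0.3,0.09]], "hand": [0.3,0.3,0.3,0.3,0.3,0.3,0.3,0.3,0.3,0.3]}}

```text
time_s: 14.0
position: [0.4937, 0.1842, 0.1378]
tool_rot: [[0.878, -0.019, 0.479], [-0.018, -1.0, -0.009], [0.479, -0.001, -0.878]]
ft_force: [0.2, -0.0, -0.8]
grip_width: 0.0473
gripper_force: 42.1
```

Run:
```python
from st import *
import cv2
s=get_image("scene");t=get_image("top");cv2.imwrite("pics/s3.png",s);cv2.imwrite("pics/t3.png",t)
f=lambda im,x,y,w,h,k:cv2.resize(im[y:y+h,x:x+w],None,fx=k,fy=k,interpolation=cv2.INTER_CUBIC)
cv2.imwrite("pics/c4.png",np.hstack([f(s,320,150,80,120,5),f(t,210,180,80,120,5)]))
o=observe();p=o["position"];R=o["tool_rot"];T=N-Z*.0127-X*.0015;print(p,[(p-T)@a for a in(X,Y,Z)],np.degrees(Ro.from_matrix(R.T@RN).as_rotvec()))
```

```text
[0.49294861 0.18504317 0.1366745 ] [np.float64(-0.002590702479316584), np.float64(0.0022737258334900885), np.float64(0.08885885780623677)] [-0.0725817   0.23230088  0.11513316]
```

View pics/c4.png

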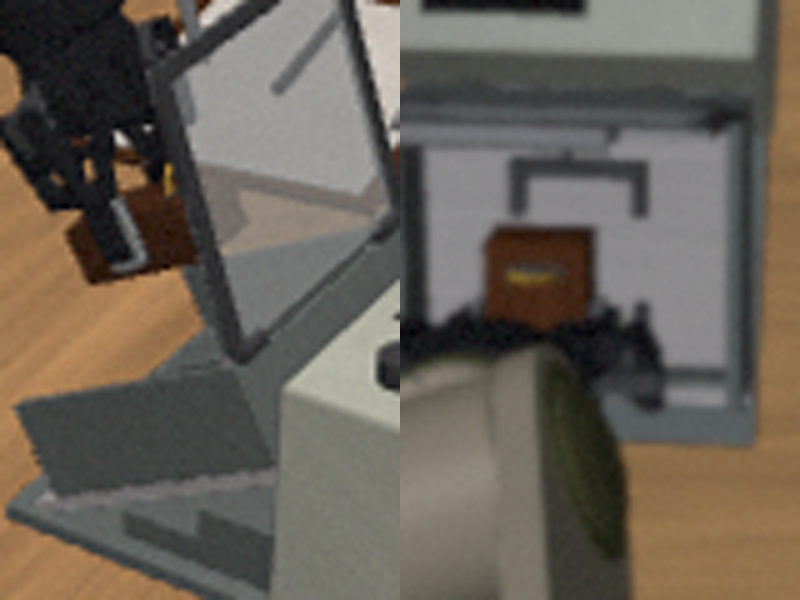

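The held block shows in the top crop with its uphill end edge at about (319,225) in full pixels and its ring at about (317,234). I'll compare these with the projected positions.

Run:
```python
from st import *
import cv2
o=observe();p=o["position"];R=o["tool_rot"]
def pt(b,x,y,z): return p+R@np.array([x+b,y,.0043-z])  # z above underside
cr=lambda n,P:np.round((proj(n,P)+.4-((320,150) if n=="scene" else (210,180)))*5+((0,0) if n=="scene" else (400,0)),1)
for b in(0,.0015,.003):
    print(b,"top: bottom end corners",cr("top",pt(b,.04,.024,0)),cr("top",pt(b,.04,-.024,0)),"top edge",cr("top",pt(b,.04,0,.034)),"ring mid",cr("top",pt(b,.026,0,.04)),"ringtop",cr("top",pt(b,.026,0,.049)))
    print("  scene: near bottom -x",cr("scene",pt(b,-.04,.024,0)),"near top -x",cr("scene",pt(b,-.04,.024,.034)),"near bottom +x",cr("scene",pt(b,.04,.024,0)))
t=cv2.imread("pics/t3.png");print(t[220:245,312:324].mean(1).astype(int).tolist())
g=t[:,:,0].astype(int);print([g[229:234,c].mean().round().item() for c in range(222,255)])
# nest rim corners in this crop
```

```text
0 top: bottom end corners [600.6 229.9] [498.3 227.7] top edge [537.5 247.7] ring mid [536.2 280.8] ringtop [532.9 286.3]
  scene: near bottom -x [ 83.8 288.8] near top -x [ 58.1 231.3] near bottom +x [199.9 265.1]
0.0015 top: bottom end corners [600.5 226.8] [498.2 224.6] top edge [537.4 244.5] ring mid [536.1 277.7] ringtop [532.8 283.1]
  scene: near bottom -x [ 85.9 288.4] near top -x [ 60.2 230.9] near bottom +x [202.2 264.7]
0.003 top: bottom end corners [600.4 223.7] [498.1 221.5] top edge [537.3 241.3] ring mid [536.  274.5] ringtop [532.7 279.9]
  scene: near bottom -x [ 88. 288.] near top -x [ 62.3 230.4] near bottom +x [204.5 264.2]
[[71, 107, 137], [68, 105, 135], [68, 103, 132], [68, 103, 132], [69, 104, 133], [69, 105, 135], [70, 107, 136], [70, 106, 136], [70, 105, 134], [71, 106, 136], [72, 109, 139], [74, 111, 142], [73, 111, 141], [73, 109, 139], [70, 105, 134], [72, 107, 137], [74, 109, 140], [74, 112, 143], [75, 112, 144], [74, 111, 143], [74, 111, 142], [75, 111, 142], [74, 111, 142], [76, 113, 145], [76, 114, 146]]
[141.0, 141.0, 139.0, 129.0, 100.0, 52.0, 24.0, 24.0, 22.0, 26.0, 26.0, 28.0, 30.0, 32.0, 30.0, 33.0, 27.0, 31.0, 27.0, 28.0, 26.0, 22.0, 23.0, 22.0, 19.0, 22.0, 51.0, 99.0, 132.0, 139.0, 140.0, 139.0, 139.0]
```

>>> {"op": "drive_tool", "data": {"offset": [[0.04,0.08,0],[0,0,0.25],[0,0,0.25],[0,0,0.25],[0,0,0.25],[0,0,0.25],[0,0,0.25],[0,0,0],[0,0,0],[0,0,0]], "turn": [[0,0.04,0.02],[0,0,0],[0,0,0],[0,0,0],[0,0,0],[0,0,0],[0,0,0],[0,0,0],[0,0,0],[0,0,0]], "hand": [0.3,0.3,0.3,0.3,0.3,0.3,0.3,0.3,0.3,0.3]}}

```text
time_s: 15.35
position: [0.5243, 0.1795, 0.0872]
tool_rot: [[0.875, -0.021, 0.483], [-0.019, -1.0, -0.009], [0.483, -0.002, -0.876]]
ft_force: [0.2, -0.3, -1.2]
grip_width: 0.0475
gripper_force: 42.1
```

Run:
```python
from st import *
import cv2
t=get_image("top");cv2.imwrite("pics/t4.png",t)
cv2.imwrite("pics/c5.png",cv2.resize(t[195:255,215:280],None,fx=9,fy=9,interpolation=cv2.INTER_CUBIC))
o=observe();p=o["position"];R=o["tool_rot"];T=N-Z*.0127-X*.0025-Y*.001;print(p,[(p-T)@a for a in(X,Y,Z)],np.degrees(Ro.from_matrix(R.T@RN).as_rotvec()),o["ft_force"])
```

```text
[0.52434672 0.17948497 0.08719431] [np.float64(0.002330227911669559), np.float64(-0.0016806872831523674), np.float64(0.03033446473207522)] [-0.03140364 -0.23356385 -0.14349776] [ 0.03130356 -0.49584746 -2.01673245]
```

View pics/c5.png

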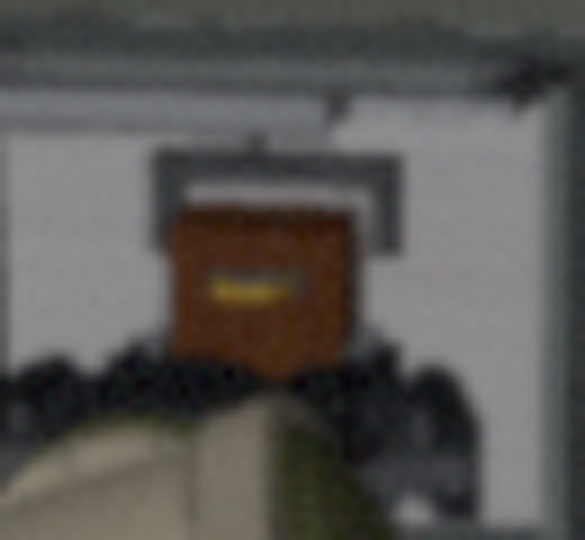

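>>> {"op": "drive_tool", "data": {"offset": [[-0.06,-0.04,0],[0,0,0],[0,0,0.1],[0,0,0.1],[0,0,0.1],[0,0,0.1],[0,0,0.1],[0,0,0.1],[0,0,0],[0,0,0]], "turn": [[0,-0.04,-0.02],[0,0,0],[0,0,0],[0,0,0],[0,0,0],[0,0,0],[0,0,0],[0,0,0],[0,0,0],[0,0,0]], "hand": [0.3,0.3,0.3,0.3,0.3,0.3,0.3,0.3,0.3,0.3]}}

```text
time_s: 16.65
position: [0.5338, 0.1809, 0.0647]
tool_rot: [[0.878, -0.019, 0.479], [-0.017, -1.0, -0.009], [0.479, -0.001, -0.878]]
ft_force: [0.7, -0.3, -2.8]
grip_width: 0.0473
gripper_force: 42.1
```

```bash
cat > e.py <<'E'
from st import *
np.set_printoptions(precision=4,suppress=True)
o=observe();p=o["position"];R=o["tool_rot"];T=N-Z*.0127-X*.0025-Y*.001;print(p,np.array([(p-T)@a for a in(X,Y,Z)]),np.degrees(Ro.from_matrix(R.T@RN).as_rotvec()),"F xyz nest",np.array([o["ft_force"]@a for a in(X,Y,Z)]),o["wrist_torque"],o["time_s"])
E
python3 e.py
```

```text
[0.5338 0.1809 0.0647] [-0.0002 -0.0001  0.0061] [-0.0241  0.0393 -0.0227] F xyz nest [-0.7503 -0.2528 -2.7924] [ 0.0171  0.322  -0.002 ] 16.65
```

>>> {"op": "drive_tool", "data": {"offset": [[0,0,0.05],[0,0,0.05],[0,0,0.04],[0,0,0],[0,0,0],[0,0,0],[0,0,0],[0,0,0],[0,0,0],[0,0,0]], "turn": [[0,0,0],[0,0,0],[0,0,0],[0,0,0],[0,0,0],[0,0,0],[0,0,0],[0,0,0],[0,0,0],[0,0,0]], "hand": [0.3,0.3,0.3,0.3,0.3,0.3,0.3,0.3,0.3,0.3]}}

```text
time_s: 17.9
position: [0.5364, 0.1808, 0.0597]
tool_rot: [[0.878, -0.019, 0.479], [-0.017, -1.0, -0.009], [0.479, -0.001, -0.878]]
ft_force: [-0.5, -0.3, -0.4]
grip_width: 0.0472
gripper_force: 42.1
```

```bash
python3 e.py
```

```text
[0.5364 0.1808 0.0597] [-0.0003 -0.0001  0.0004] [-0.0224  0.0426 -0.0269] F xyz nest [-0.6262 -0.276  -0.1432] [0.064  0.2928 0.0162] 17.9
```

>>> {"op": "drive_tool", "data": {"offset": [[0,0,0.02],[0,0,0.01],[0,0,0],[0,0,0],[0,0,0],[0,0,0],[0,0,0],[0,0,0],[0,0,0],[0,0,0]], "turn": [[0,0,0],[0,0,0],[0,0,0],[0,0,0],[0,0,0],[0,0,0],[0,0,0],[0,0,0],[0,0,0],[0,0,0]], "hand": [0.3,0.3,0.3,0.3,0.6,0.75,0.75,0.75,0.75,0.75]}}

```text
time_s: 19.15
position: [0.537, 0.1808, 0.0586]
tool_rot: [[0.878, -0.019, 0.479], [-0.017, -1.0, -0.009], [0.479, -0.001, -0.878]]
ft_force: [0.1, 0.4, 0.1]
grip_width: 0.0643
gripper_force: 0.0
```

```bash
python3 e.py
```

```text
[0.537  0.1808 0.0586] [-0.0003 -0.0002 -0.0008] [-0.0208  0.0422 -0.0281] F xyz nest [ 0.1383  0.4191 -0.0179] [0.0299 0.2324 0.0059] 19.15
```

>>> {"op": "drive_tool", "data": {"offset": [[0,0,-0.3],[0,0,-0.6],[0,0,-0.8],[0,0,-0.9],[0,0,-0.9],[0,0,-0.9],[0,0,0],[0,0,0],[0,0,0],[0,0,0]], "turn": [[0,0,0],[0,0,0],[0,0,0],[0,0,0],[0,0,0],[0,0,0],[0,-1,0],[0,-1,0],[0,-1,0],[0,-1,0]], "hand": [0.75,0.75,0.75,0.75,0.75,0.75,0.33,0.33,0.33,0.33]}}

```text
time_s: 20.4
position: [0.4522, 0.1825, 0.2141]
tool_rot: [[0.997, -0.019, 0.078], [-0.019, -1.0, -0.0], [0.078, -0.001, -0.997]]
ft_force: [-0.1, 0.2, -0.2]
grip_width: 0.0279
gripper_force: 0.0
```

Run:
```python
from st import *
D=rot([0,0,-1],[1,-yw*0,0])
plan([((.36,.06,.40),D,14),((.36,.06,.40),D,6)])
```

```text
[[-0.13, 0.22, -0.34], [-0.16, 0.2, -0.34], [-0.18, 0.18, -0.34], [-0.2, 0.16, -0.35], [-0.22, 0.13, -0.34], [-0.24, 0.11, -0.34], [-0.25, 0.08, -0.34], [-0.26, 0.05, -0.34], [-0.26, 0.01, -0.34], [-0.27, -0.02, -0.34]] 
  [[0.04, -0.04, -1.08], [0.04, -0.04, -1.08], [0.04, -0.04, -1.08], [0.04, -0.04, -1.08], [0.04, -0.04, -1.09], [0.04, -0.04, -1.08], [0.04, -0.04, -1.09], [0.04, -0.04, -1.08], [0.04, -0.04, -1.09], [0.05, -0.04, -1.08]] 10
[[-0.26, -0.05, -0.34], [-0.26, -0.08, -0.34], [-0.25, -0.11, -0.34], [-0.23, -0.13, -0.34], [0.0, 0.0, 0.0], [0.0, 0.0, 0.0], [0.0, 0.0, 0.0], [0.0, 0.0, 0.0], [0.0, 0.0, 0.0], [0.0, 0.0, 0.0]] 
  [[0.05, -0.04, -1.09], [0.04, -0.05, -1.08], [0.05, -0.04, -1.09], [0.04, -0.05, -1.08], [0.0, 0.0, 0.0], [0.0, 0.0, 0.0], [0.0, 0.0, 0.0], [0.0, 0.0, 0.0], [0.0, 0.0, 0.0], [0.0, 0.0, 0.0]] 10
end [0.36   0.0601 0.3999] max 0.35 1.09
```

>>> {"op": "drive_tool", "data": {"offset": [[-0.2,0.2,-0.4],[-0.2,0.2,-0.4],[-0.3,0.2,-0.4],[-0.3,0.2,-0.4],[-0.3,0.2,-0.4],[-0.3,0.2,-0.4],[-0.3,0.1,-0.4],[-0.3,0.1,-0.4],[-0.3,0.1,-0.4],[-0.3,0,-0.4]], "turn": [[0.04,-0.04,-0.98],[0.04,-0.04,-0.98],[0.04,-0.04,-0.98],[0.04,-0.04,-0.98],[0.04,-0.04,-0.98],[0.04,-0.04,-0.98],[0.04,-0.04,-0.98],[0.04,-0.04,-0.98],[0.04,-0.04,-0.98],[0.04,-0.04,-0.98]], "hand": [0.33,0.33,0.33,0.33,0.33,0.33,0.33,0.33,0.33,0.33]}}

```text
time_s: 21.65
position: [0.3658, 0.0765, 0.3681]
tool_rot: [[0.53, 0.848, 0.026], [0.848, -0.53, 0.016], [0.027, 0.014, -1.0]]
ft_force: [-0.4, -0.7, 1.1]
grip_width: 0.0282
gripper_force: 0.0
```

Run:
```python
from st import *
import cv2
t=get_image("top");s=get_image("scene")
f=lambda im,x,y,w,h,k:cv2.resize(im[y:y+h,x:x+w],None,fx=k,fy=k,interpolation=cv2.INTER_CUBIC)
cv2.imwrite("pics/c6.png",np.hstack([f(t,205,180,80,120,5),f(s,310,130,80,120,5)]))
for n,P in(("ring",N+X*.026+Z*.023),("top c",N+Z*.017)): print(n,(proj("top",P)+.4-(205,180))*5)
D=rot([0,0,-1],[1,0,0])
print(observe()["position"])
plan([((.5246,.1836,.40),D,12),((.5246,.1836,.3061),D,8)])
```

```text
ring [195.75046366 222.93722022]
top c [198.7757722 270.8148943]
[0.36625449 0.07632816 0.36880359]
[[0.37, 0.16, -0.05], [0.36, 0.18, -0.05], [0.35, 0.19, -0.05], [0.34, 0.21, -0.06], [0.33, 0.23, -0.06], [0.32, 0.24, -0.06], [0.31, 0.26, -0.06], [0.29, 0.27, -0.06], [0.28, 0.28, -0.06], [0.27, 0.3, -0.06]] 
  [[0.02, -0.02, -0.45], [0.02, -0.02, -0.45], [0.02, -0.02, -0.45], [0.02, -0.02, -0.45], [0.02, -0.02, -0.45], [0.02, -0.02, -0.45], [0.02, -0.02, -0.45], [0.02, -0.02, -0.44], [0.02, -0.02, -0.45], [0.02, -0.01, -0.44]] 10
[[0.25, 0.3, -0.06], [0.24, 0.32, -0.07], [0.0, 0.0, 0.29], [0.0, 0.0, 0.29], [0.0, 0.0, 0.3], [0.0, 0.0, 0.29], [0.0, 0.0, 0.3], [0.0, 0.0, 0.29], [0.0, 0.0, 0.3], [0.0, 0.0, 0.29]] 
  [[0.02, -0.02, -0.45], [0.01, -0.01, -0.44], [0.0, 0.0, 0.0], [0.0, 0.0, 0.0], [0.0, 0.0, 0.0], [0.0, 0.0, 0.0], [0.0, 0.0, 0.0], [0.0, 0.0, 0.0], [0.0, 0.0, 0.0], [0.0, 0.0, 0.0]] 10
end [0.5246 0.1838 0.3061] max 0.37 0.45
```

View pics/c6.png

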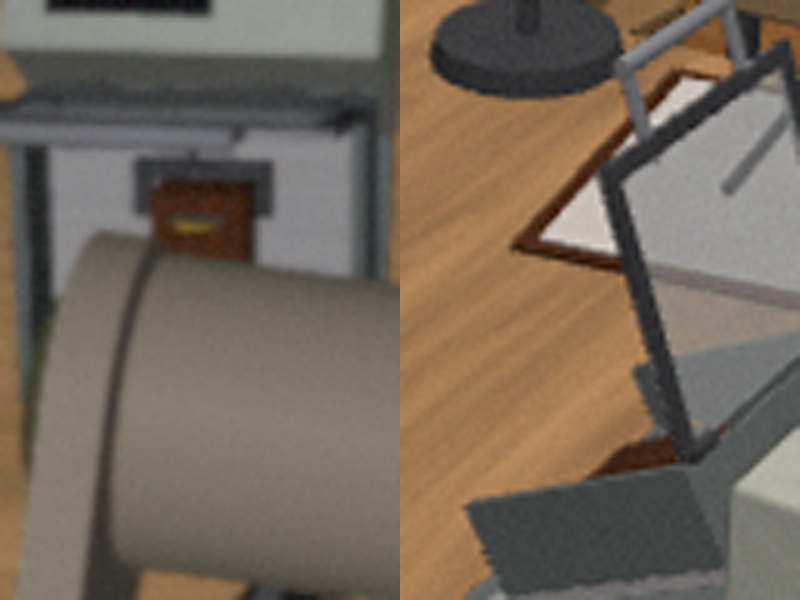

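The block is seated between the rails. The ring is at crop (200,224) against (196,223) predicted, about 1–2 mm off. Next I'll take the handle again.

>>> {"op": "drive_tool", "data": {"offset": [[0.37,0.16,-0.05],[0.36,0.18,-0.05],[0.35,0.19,-0.05],[0.34,0.21,-0.06],[0.33,0.23,-0.06],[0.32,0.24,-0.06],[0.31,0.26,-0.06],[0.29,0.27,-0.06],[0.28,0.28,-0.06],[0.27,0.3,-0.06]], "turn": [[0.02,-0.02,-0.45],[0.02,-0.02,-0.45],[0.02,-0.02,-0.45],[0.02,-0.02,-0.45],[0.02,-0.02,-0.45],[0.02,-0.02,-0.45],[0.02,-0.02,-0.45],[0.02,-0.02,-0.44],[0.02,-0.02,-0.45],[0.02,-0.01,-0.44]], "hand": [0.33,0.33,0.33,0.33,0.33,0.33,0.33,0.33,0.33,0.33]}}

```text
time_s: 23.0
position: [0.5001, 0.1679, 0.3915]
tool_rot: [[0.091, 0.996, -0.002], [0.996, -0.091, 0.003], [0.003, -0.002, -1.0]]
ft_force: [-0.0, 0.0, -0.0]
grip_width: 0.0281
gripper_force: 0.0
```

>>> {"op": "drive_tool", "data": {"offset": [[0.25,0.3,-0.06],[0.24,0.32,-0.07],[0,0,0],[0,0,0],[0,0,0],[0,0,0],[0,0,0],[0,0,0],[0,0,0],[0,0,0]], "turn": [[0.02,-0.02,-0.45],[0.01,-0.01,-0.44],[0,0,0],[0,0,0],[0,0,0],[0,0,0],[0,0,0],[0,0,0],[0,0,0],[0,0,0]], "hand": [0.33,0.33,0.33,0.33,0.33,0.33,0.33,0.33,0.33,0.33]}}

```text
time_s: 24.25
position: [0.5253, 0.1839, 0.3979]
tool_rot: [[0.001, 1.0, -0.003], [1.0, -0.001, 0.0], [0.0, -0.003, -1.0]]
ft_force: [-0.0, 0.1, -0.5]
grip_width: 0.0283
gripper_force: 0.0
```

Now descend 92 mm and close on the bar.

>>> {"op": "drive_tool", "data": {"offset": [[0,-0.02,0.5],[0,0,0.5],[0,0,0.5],[0,0,0.5],[0,0,0.3],[0,0,0],[0,0,0],[0,0,0],[0,0,0],[0,0,0]], "turn": [[0,0,0],[0,0,0],[0,0,0],[0,0,0],[0,0,0],[0,0,0],[0,0,0],[0,0,0],[0,0,0],[0,0,0]], "hand": [0.33,0.33,0.33,0.33,0.33,0.33,0,0,0,0], "newtons": 25}}

```text
time_s: 25.5
position: [0.5244, 0.184, 0.3066]
tool_rot: [[0.001, 1.0, -0.002], [1.0, -0.001, 0.001], [0.001, -0.002, -1.0]]
ft_force: [0.3, 0.7, 4.4]
grip_width: 0.0089
gripper_force: 24.7
```

Run:
```python
from st import *
D=rot([0,0,-1],[1,0,0]);p=observe()["position"];print(p)
a0=np.degrees(np.arccos((H[0]-p[0])/.185));print(a0)
w=[]
for a in np.radians(np.linspace(a0,-28.65,31)[1:]): w.append((np.array([H[0]-.185*np.cos(a),.182+.0037*np.cos(a),p[2]+.185*(np.sin(a)-np.sin(np.radians(a0)))]),D,1))
plan(w)
```

```text
[0.52440642 0.18401137 0.30663945]
70.12524029027841
[[-0.01, -0.25, 0.1], [0.0, -0.24, 0.11], [0.01, -0.23, 0.12], [0.0, -0.23, 0.14], [0.0, -0.22, 0.15], [0.01, -0.21, 0.17], [0.0, -0.2, 0.17], [0.01, -0.19, 0.19], [0.0, -0.18, 0.2], [0.0, -0.16, 0.2]] 
  [[-0.02, -0.01, -0.01], [0.0, 0.0, 0.0], [0.0, 0.0, 0.0], [0.0, 0.0, 0.0], [0.0, 0.0, 0.0], [0.0, 0.0, 0.0], [0.0, 0.0, 0.0], [0.0, 0.0, 0.0], [0.0, 0.0, 0.0], [0.0, 0.0, 0.0]] 10
[[0.01, -0.16, 0.22], [0.0, -0.14, 0.22], [0.0, -0.13, 0.24], [0.01, -0.11, 0.24], [0.0, -0.1, 0.24], [0.0, -0.09, 0.25], [0.0, -0.07, 0.26], [0.0, -0.06, 0.26], [0.0, -0.04, 0.26], [0.0, -0.03, 0.26]] 
  [[0.0, 0.0, 0.0], [0.0, 0.0, 0.0], [0.0, 0.0, 0.0], [0.0, 0.0, 0.0], [0.0, 0.0, 0.0], [0.0, 0.0, 0.0], [0.0, 0.0, 0.0], [0.0, 0.0, 0.0], [0.0, 0.0, 0.0], [0.0, 0.0, 0.0]] 10
[[0.0, -0.01, 0.27], [0.0, 0.0, 0.27], [0.0, 0.02, 0.26], [0.0, 0.03, 0.26], [0.0, 0.05, 0.27], [0.0, 0.06, 0.25], [0.0, 0.08, 0.26], [0.0, 0.09, 0.25], [0.0, 0.11, 0.24], [-0.01, 0.12, 0.24]] 
  [[0.0, 0.0, 0.0], [0.0, 0.0, 0.0], [0.0, 0.0, 0.0], [0.0, 0.0, 0.0], [0.0, 0.0, 0.0], [0.0, 0.0, 0.0], [0.0, 0.0, 0.0], [0.0, 0.0, 0.0], [0.0, 0.0, 0.0], [0.0, 0.0, 0.0]] 10
end [0.4249 0.1851 0.0438] max 0.27 0.02
```

>>> {"op": "drive_tool", "data": {"offset": [[0,-0.25,0.1],[0,-0.24,0.11],[0,-0.23,0.12],[0,-0.23,0.14],[0,-0.22,0.15],[0,-0.21,0.17],[0,-0.2,0.17],[0.01,-0.19,0.19],[0,-0.18,0.2],[0,-0.16,0.2]], "turn": [[0,0,0],[0,0,0],[0,0,0],[0,0,0],[0,0,0],[0,0,0],[0,0,0],[0,0,0],[0,0,0],[0,0,0]], "hand": [0,0,0,0,0,0,0,0,0,0]}}

```text
time_s: 26.75
position: [0.4391, 0.1851, 0.2437]
tool_rot: [[0.0, 1.0, -0.003], [1.0, -0.0, 0.002], [0.002, -0.003, -1.0]]
ft_force: [3.9, 5.8, -0.3]
grip_width: 0.0091
gripper_force: 24.5
```

>>> {"op": "drive_tool", "data": {"offset": [[0,-0.16,0.22],[0,-0.14,0.22],[0,-0.13,0.24],[0.01,-0.11,0.24],[0,-0.1,0.24],[0,-0.09,0.25],[0,-0.07,0.26],[0,-0.06,0.26],[0,-0.04,0.26],[0,-0.03,0.26]], "turn": [[0,0,0],[0,0,0],[0,0,0],[0,0,0],[0,0,0],[0,0,0],[0,0,0],[0,0,0],[0,0,0],[0,0,0]], "hand": [0,0,0,0,0,0,0,0,0,0]}}

```text
time_s: 28.0
position: [0.4026, 0.1853, 0.1461]
tool_rot: [[0.001, 1.0, -0.001], [1.0, -0.001, 0.001], [0.001, -0.001, -1.0]]
ft_force: [5.9, 4.7, 1.0]
grip_width: 0.009
gripper_force: 24.4
```

>>> {"op": "drive_tool", "data": {"offset": [[0,-0.01,0.27],[0,0,0.27],[0,0.02,0.26],[0,0.03,0.26],[0,0.05,0.27],[0,0.06,0.25],[0,0.08,0.26],[0,0.09,0.25],[0,0.11,0.24],[0,0,0]], "turn": [[0,0,0],[0,0,0],[0,0,0],[0,0,0],[0,0,0],[0,0,0],[0,0,0],[0,0,0],[0,0,0],[0,0,0]], "hand": [0,0,0,0,0,0,0,0,0,0]}}

```text
time_s: 29.25
position: [0.4218, 0.1848, 0.0534]
tool_rot: [[0.001, 1.0, 0.003], [1.0, -0.001, 0.001], [0.001, 0.003, -1.0]]
ft_force: [9.2, 1.0, 2.0]
grip_width: 0.0093
gripper_force: 24.3
```

>>> {"op": "drive_tool", "data": {"offset": [[0,0.06,0.12],[0,0.06,0.12],[0,0.01,0.03],[0,0,0],[0,0,0],[0,0,0],[0,0,0],[0,0,0],[0,0,0],[0,0,0]], "turn": [[0,0,0],[0,0,0],[0,0,0],[0,0,0],[0,0,0],[0,0,0],[0,0,0],[0,0,0],[0,0,0],[0,0,0]], "hand": [0,0,0,0,0,0,0,0,0,0]}}

```text
time_s: 30.5
position: [0.425, 0.1848, 0.0445]
tool_rot: [[0.0, 1.0, 0.001], [1.0, -0.0, 0.0], [0.0, 0.001, -1.0]]
ft_force: [-3.2, -1.1, 31.7]
grip_width: 0.0084
gripper_force: 28.2
```

The upward force of 32 N says the guard is on its stop. Next: release, retreat and check.

>>> {"op": "drive_tool", "data": {"offset": [[0,0,0],[0,0,0],[0,0,0],[0,0,-0.4],[0,0,-0.8],[0,0,-0.9],[-0.3,-0.2,-0.9],[-0.9,-0.5,-0.9],[-1,-0.3,-0.6],[-1,-0.3,0]], "turn": [[0,0,0],[0,0,0],[0,0,0],[0,0,0],[0,0,0],[0,0,0],[0,0,0],[0,0,0],[0,0,0],[0,0,0]], "hand": [0.33,0.33,0.33,0.33,0.33,0.33,0.33,0.33,0.33,0.33]}}

```text
time_s: 31.75
position: [0.3725, 0.0558, 0.2236]
tool_rot: [[-0.0, 1.0, -0.001], [1.0, 0.0, -0.0], [-0.0, -0.001, -1.0]]
ft_force: [0.8, -1.2, 0.3]
grip_width: 0.0283
gripper_force: 0.0
```

>>> {"op": "drive_tool", "data": {"offset": [[-1,0,0],[-1,0,0],[-1,0,0],[-1,0,0],[0,0,0],[0,0,0],[0,0,0],[0,0,0],[0,0,0],[0,0,0]], "turn": [[0,0,0],[0,0,0],[0,0,0],[0,0,0],[0,0,0],[0,0,0],[0,0,0],[0,0,0],[0,0,0],[0,0,0]], "hand": [0.33,0.33,0.33,0.33,0.33,0.33,0.33,0.33,0.33,0.33]}}

```text
time_s: 33.0
position: [0.3725, -0.1029, 0.2223]
tool_rot: [[0.0, 1.0, -0.003], [1.0, -0.0, 0.0], [0.0, -0.003, -1.0]]
ft_force: [0.1, -0.6, 0.2]
grip_width: 0.0284
gripper_force: 0.0
```

Run:
```python
from st import *
import cv2
t=get_image("top");s=get_image("scene");print(observe()["time_s"],observe()["ft_force"])
f=lambda im,x,y,w,h,k:cv2.resize(im[y:y+h,x:x+w],None,fx=k,fy=k,interpolation=cv2.INTER_CUBIC)
cv2.imwrite("pics/c7.png",np.hstack([f(t,205,180,80,120,5),f(s,310,160,80,120,5)]))
for q in(0,.04,.1):
  for y in(-.045,.045):
    P=H+.185*(-np.cos(q)*X+np.sin(q)*Z)+Y*y
    print(q,y,(proj("top",P)+.4-(205,180))*5,(proj("scene",P)+.4-(310,160))*5+(400,0))
print("ring",(proj("top",N+X*.026+Z*.023)+.4-(205,180))*5)
```

```text
33.1 [ 0.53890277 -0.45249162  0.75883604]
0 -0.045 [283.84046392 480.73148281] [457.08082237 320.07096185]
0 0.045 [102.50375    476.37093989] [548.41208927 246.46447247]
0.04 -0.045 [282.05774746 485.7599924 ] [451.7050222  307.99363868]
0.04 0.045 [ 99.66694832 481.37039216] [543.38914325 234.77410064]
0.1 -0.045 [279.33667843 492.33176105] [444.36074146 289.70780588]
0.1 0.045 [ 95.32064885 487.89814743] [536.57039608 217.05900967]
ring [195.75046366 222.93722022]
```

View pics/c7.png

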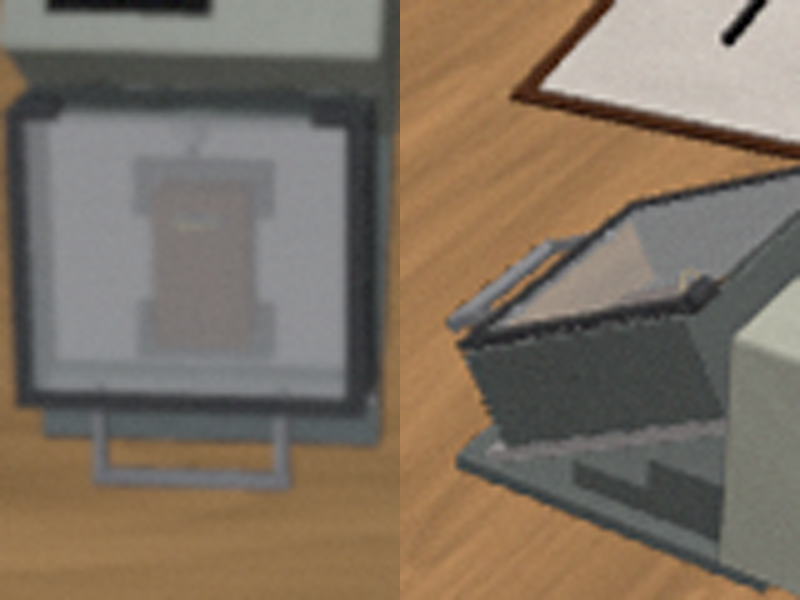

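The guard lies on the side walls. The handle's near end is at scene crop (455,322), against (457,320) predicted for q = 0. The block sits between the rails with its ring uphill.

```bash
python3 -c "
from rig import env
print(env.close_job())"
```

```text
the job is handed in; nothing more can be done
None
```

The block is released in the nest with its ring end uphill, the guard is lowered and closed on its walls, no bystander was touched as far as I could see, and the job was handed in at about 33 s with no verdict returned.

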